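Clamp the hoop round a cheese wheel with its cam lever

TASK

Clamp the steel hoop round the cheese wheel: turn the blue nut until the red cam lever opposite, on being swung closed, meets firm resistance just as it points straight out in line with the skewer (too early is too tight, too late is too loose), then swing the lever fully closed against the hoop, without forcing it, and let go. Leave the trier, brush, small cheese and jar where they are.

Things in the scene. Friction and masses are not known exactly. Their poses are not given: they have to be found in the camera images.
- clamp: Fixed hoop stand: board 250x260x20 mm, cheese wheel 180 mm across (top 100 mm over the table) in a steel hoop 189 mm across. Origin on the table under the skewer's middle. y: along the level skewer, towards the lever; x: from the skewer to the hoop (its centre at x=135 mm), roughly away from the robot; z up. Board starts at x=15; before it, under nut and lever, the table is bare.
- skewer (a point): Middle of the skewer (clamp rod, on the robot's side of the hoop), 80 mm above the table; axes as the stand's. Red cam lever at its y=+75 mm end, blue nut at its y=-112 mm end.
- ears (a point): Midway between the near top corners of two steel ears, 8 mm plates at y=+-22 mm, x -18 to 50, z 58 to 102 mm in the stand's frame. The left ear (+y) is fixed, with a 26 mm sleeve out to y=60. The right ear slides; its 34 mm cup out to y=-69 hides the nut's nose, the spring washers and the slack.
- pivot (a point): Upright pivot pin of the red lever, 80 mm above the table, at x=0, y=75 mm in the stand's frame. Once the slack is taken up, the lever squeezes a spring (17 N per mm of rod travel): pushing at 75 mm from the pin, the force climbs by about 2 N per 0.1 rad near 1.2 rad, ever less further round (as the sine squared of 2.4-q). Set right it peaks at 5 to 13 N near 1.8 rad, then eases off and locks over centre.
- lever (a joint): Red lever angle q, rad: 0 open, 2.55 closed stop; closes clockwise from above. Handle points along (sin(q-1.2), cos(q-1.2)) in the stand's x,y: 0 towards the robot, 1.2 straight out along +y in line with the skewer, 2.4 to 2.55 folded beside the hoop, locked. It draws the rod in by 10 mm*(0.74+cos(q-2.4)). Slack it needs 1 N and stays put; let go part-way under load it swings back.
- lever_pad (a point): Mid-plane of the red lever's handle, 75 mm from the pivot, 80 mm above the table: a good place to push. The handle is an upright plate 10 mm thick, 24 mm tall (z 68 to 92 mm), reaching 94 mm from the pivot, with a rounded 16 mm end. Open it points to the robot; push its face on the nut's side (-y), sweep round the pivot out and then away from the robot.
- nut (a joint): Turn of the blue nut, rad, positive = tightening: clockwise seen from its outer end, the top arm moving away from the robot (+x). A full turn takes up 10 mm of slack. It starts anywhere; the number does not tell the slack. At 0, +-1.57, ... an arm points straight up; v more leans it by v towards +x. As found it is 0.4 to 1 turn too loose.
- nut_hub (a point): Centre of the blue nut's four arms, on the skewer's axis near y=-112 mm, 80 mm above the table (moves to +y with turning and with the cam). Arms at right angles, 12 to 15 mm thick, reach 47 mm from the axis; hub 30 mm across. Push one arm at a time over with the fingertips from above, following its arc: it turns easily within 0.6 rad of upright; one leaning further towards the robot jams unless the fingers rise with it; 9 N at its end.
- right_ear (a point): Near top corner of the right-hand, sliding ear (y=-22 mm, height 102 mm). Where it stands when slack differs by a few mm each time; clamping squeezes it towards the left ear by 2.5 to 4.9 mm when done properly, too little for the measured poses to set the clamp by.
- trier: Cheese trier lying on top of the cheese wheel: steel blade 135 mm long with a black cross handle 60 mm wide, 16 mm thick. Origin underneath the blade at its handle end. Leave alone.
- brush: Wooden rind brush, about 200 mm long, lying on the table well to the left. Origin underneath its middle. Leave alone.
- tomme: Small brown cheese, 110 mm across, 50 mm high, on the table to the right. Origin under its centre. Leave alone.
- jar: Amber jar with a white lid, 60 mm across, 90 mm high, on the table to the right. Origin under its centre. Leave alone.

How it is judged:
By the outcome, as a careful person would: the job done as asked, in the order asked, and still so for the second after the job is handed in, with the robot touching nothing.
It also fails if it takes over 72 s, if anything falls off the work surface, if the arm or the gripper's body presses on something with over 40 N, if the wrist force passes 120 N, or if a joint passes its speed limit or range.

ROBOT

A 6-joint arm with a two-finger parallel gripper is mounted at the origin on the work surface. World frame = base frame: x ahead of the robot, y to its left, z up, the work surface at z = 0. Lengths are in m, angles in rad, forces in N, time in s.
With the tool pointing down it reaches from about 0.3 to 0.875 m from the base axis. Payload 6.4 kg.
Tool frame: the origin (TCP) lies midway between the tips of the shut fingers; the grasp point (between the pads) lies ctrl.grip_depth behind it (ctrl.grip_depth is the distance from the TCP to the grasp point, in m); x points along the fingers, y is the direction in which the jaws open and shut, and the axes are right-handed (so a half turn about x gives the same grasp; the last joint's range is limited). The gripper opens to 85 mm and grips with 20 to 120 N. Pads are 22 mm wide; open, the fingers measure 114 mm over their backs; the gripper's body (76 mm by 85 mm) begins 54 mm behind the grasp point. The pads swing forward as they close: fully open they stand 13 mm farther back than shut.
Start: joints at [-0.206, 0.181, 1.607, -0, 1.354, -0.206], TCP at [0.575, 0, 0.231] pointing down, gripper open.
Joint ranges: [-2.99, 2.99], [-0.89, 2.07], [0.3, 2.58], [-1.14, 4.28], [0, 2.63], [-3.12, 3.12]. Speed limits (rad/s): [2.57, 2.57, 3.01, 3.14, 3.14, 3.14].

INTERFACE

Orientations are given as a unit quaternion [w, x, y, z].
In Python, from bench import ctrl gives the robot as it stands.
- The arm moves only by the shell command python3 -m creep 'ROWS'. ROWS is text: rows parted by semicolons, each of 7 numbers parted by spaces: the opening, from 0 (shut) to 1 (fully open), then the shift along the tool's x, y, z in cm, then the turn, a rotation vector about the tool's x, y, z in rad. In form: claw x y z ax ay az; .... A call has 1 to 10 rows; each row shifts and turns the pose as measured when the row begins, along the tool's axes as they then stand; what a row does not reach is not made up. A row lasts 1/8 s, in which the tool goes at most 62.5 mm and 10.7 degrees, less where a joint would pass 70% of its speed; a pose out of reach is approached as far as the arm can. A call with a gripper value outside its range is refused whole. The fingers move at their own pace and stop on an object; the grip force is fixed at half the most. Time passes only in rows, so rows that do not move let the fingers close. It gives the time, the measured TCP pose, the force and the opening at its end, in the units of the state.
- ctrl.get_obs(): the state, without advancing time (a new reading comes with each control period).
- ctrl.camera(name): name is "scene" or "side" or "wrist"; returns (picture, depth): 400x640x3 uint8, blue, green, red; 400x640 float32, m along the optical axis (not along the pixel's ray), 0 where there is no reading.
- ctrl.calibration(name): a dict with "mtx" (3x3 intrinsics, pixels), "R" (3x3) and "t" (3): a world point X has camera coordinates R X + t; the wrist camera has in their place "tool_from_camera" (4x4, takes a point from camera to tool coordinates, whose origin is the TCP and whose axes are the tool frame's). Camera axes: x right, y down, z forward; pixel columns grow to the right and rows downward; lengths in m; the calibration is good to about 2 mm. A picture is of the moment at which its call begins: read the wrist's pose just before it. calibration takes no time and is no camera call.
- ctrl.hand_in(): hands the job in, once; it reports no verdict.
Trained networks look in the newest picture that a camera, given by its name, has taken for a name from the list of things; names that differ only in an ending like _2 or _b are one class to them, and where a whole thing is asked for, a point or a joint stands for the part that bears it (a point fixed in the world has none). Each returns a list of dicts, best first, with "confidence" (0 to 1); they miss things now and then, are a little off and sometimes report something else, mostly with a low value. They report only what shows in the picture. A call takes as long as a camera call.
- ctrl.find_in(query, camera): "rect" ([left, top, right, bottom] in pixels, round what is visible of it).
The state is a dict: "time_s": time; "q": joint angles; "dq": joint speeds; "joint_efforts": joint torques, N m; "eef_pos": TCP position; "eef_rot": TCP orientation; "wrist_force": force on the tool from outside, world axes, zero at the start; "torque": the same for the moment, N m; "opening": opening from 0.0 (shut) to 1.0 (fully open).
Only numpy, scipy, OpenCV 4.12 (cv2) and the standard library are available. Lean on these libraries where they do the work, as an engineer would, in place of code of your own. Each camera call takes 0.05 s, during which the arm holds its last target.

## Working session

There is one attempt and no reset: what is moved stays moved. The work goes in short steps, Python scripts to look and compute and a shell command to move; the robot and the scene stay as the last step left them, time stands still between calls to the robot, and variables do not carry over. Pictures are saved under pics/ and viewed, and the job is handed in when it is done.

```bash
ls; mkdir -p pics; python3 - <<'E'
from bench import ctrl
import cv2
print(ctrl.get_obs(), ctrl.grip_depth)
for c in ("scene","side","wrist"):
    p,d=ctrl.camera(c); cv2.imwrite(f"pics/{c}0.png",p)
    for n in ("clamp","lever","nut","lever_pad","nut_hub","pivot","skewer","right_ear","ears"):
        r=ctrl.find_in(n,c)
        print(c,n,[(x["confidence"],x["rect"]) for x in r[:2]])
E
```

```text
pics
{'time_s': 0.0, 'q': array([-2.06274881e-01,  1.81549500e-01,  1.60798692e+00,  7.13273892e-07,
        1.35376114e+00, -2.06337522e-01]), 'dq': array([-2.80605313e-04,  4.45587310e-04, -1.36389886e-03,  1.84169730e-03,
        1.88073080e-03,  1.87953849e-05]), 'joint_efforts': array([ 3.41415571e-04, -4.44869328e+01, -3.51340663e+01, -2.51131587e-04,
        9.11703974e-03,  3.43231875e-05]), 'eef_pos': array([5.74469499e-01, 1.43183179e-04, 2.30389567e-01]), 'eef_rot': array([ 0.49951081,  0.49965453,  0.50052007, -0.50031387]), 'wrist_force': array([-0.17316052, -0.27733801, -0.01273355]), 'torque': array([0.03680697, 0.03322462, 0.01194148]), 'opening': 1.0009690521921397} 0.0187
scene clamp [(0.91, [209.7, 154.8, 360.4, 284.6])]
scene lever [(0.69, [323.7, 196.5, 360.9, 212.8])]
scene nut [(0.69, [282.8, 154.9, 300.1, 172.3])]
scene lever_pad [(0.6, [323.0, 196.2, 362.5, 209.4])]
scene nut_hub [(0.64, [276.1, 152.7, 302.2, 171.5])]
scene pivot [(0.68, [233.0, 104.3, 253.4, 136.2]), (0.6, [211.3, 151.7, 361.6, 278.6])]
scene skewer [(0.78, [209.9, 150.5, 362.7, 279.3])]
sce
[... 547 characters left out ...]
168.1, 373.3, 246.9])]
side right_ear []
side ears [(0.73, [241.8, 167.6, 373.4, 251.4])]
wrist clamp [(0.71, [149.5, 42.6, 510.7, 339.3]), (0.57, [251.4, 221.1, 321.9, 281.4])]
wrist lever [(0.67, [253.2, 223.0, 323.2, 281.2]), (0.59, [146.5, 99.7, 270.4, 161.3])]
wrist nut [(0.68, [246.4, 280.9, 327.8, 339.0])]
wrist lever_pad [(0.96, [151.9, 98.6, 270.9, 162.1])]
wrist nut_hub [(0.73, [248.0, 276.4, 330.7, 340.4]), (0.67, [146.5, 44.8, 509.6, 339.6])]
wrist pivot [(0.77, [151.1, 45.8, 509.9, 338.6])]
wrist skewer [(0.72, [148.4, 47.6, 512.0, 341.1]), (0.71, [250.4, 222.0, 322.3, 281.9])]
wrist right_ear [(0.6, [252.5, 220.7, 321.3, 281.8])]
wrist ears [(0.84, [150.4, 48.2, 511.3, 340.8])]
```

View pics/wrist0.png

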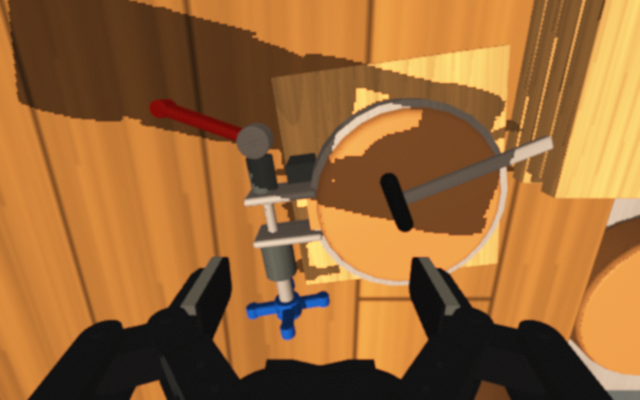

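View pics/scene0.png

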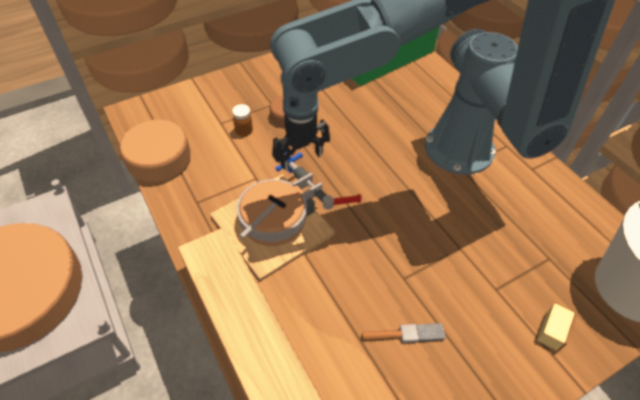

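View pics/side0.png

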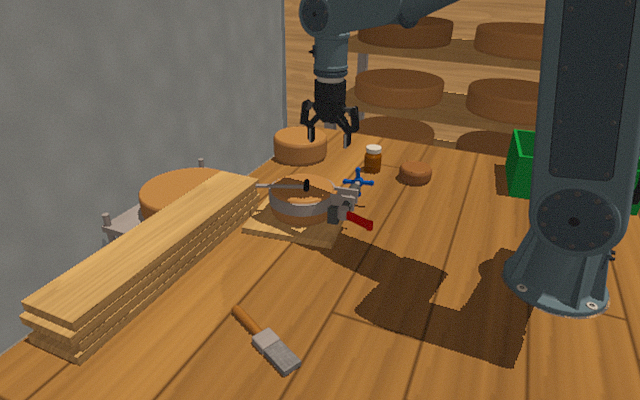

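```bash
cat > h.py <<'E'
from bench import ctrl
import numpy as np, cv2
from scipy.spatial.transform import Rotation as Ro
def grab(c, save=None):
    o=ctrl.get_obs(); p,d=ctrl.camera(c); k=ctrl.calibration(c)
    if save: cv2.imwrite(save,p)
    v,u=np.mgrid[:400,:640]; M=k["mtx"]
    P=np.stack([(u-M[0,2])/M[0,0]*d,(v-M[1,2])/M[1,1]*d,d],-1)
    if c=="wrist":
        T=k["tool_from_camera"]; P=P@T[:3,:3].T+T[:3,3]
        q=o["eef_rot"]; R=Ro.from_quat([q[1],q[2],q[3],q[0]]).as_matrix()
        P=P@R.T+o["eef_pos"]
    else: P=(P-k["t"])@k["R"]
    return o,p,d,P
def masks(p,d):
    h=cv2.cvtColor(p,cv2.COLOR_BGR2HSV); H,S,V=cv2.split(h); ok=d>0
    blue=(H>100)&(H<130)&(S>150)&(V>50)&ok
    red=((H<5)|(H>172))&(S>180)&(V>60)&ok
    return blue,red
def rot(o):
    q=o["eef_rot"]; return Ro.from_quat([q[1],q[2],q[3],q[0]]).as_matrix()
E
python3 - <<'E'
from h import *
o,p,d,P=grab("wrist")
print(rot(o).round(3)); print(ctrl.calibration("wrist"))
b,r=masks(p,d)
for n,m in(("blue",b),("red",r)):
    X=P[m]; print(n,len(X),X.min(0),X.max(0),X.mean(0))
np.save("w0.npy",P); np.save("b.npy",b);np.save("r.npy",r)
# hoop: points with z 0.09..0.11 
X=P[r]; X=X[X[:,2]>0.06]; c=X[:,:2].mean(0); u,s,v=np.linalg.svd(X[:,:2]-c); print("lever dir",v[0],c,s, X[:,2].max())
t=(X[:,:2]-c)@v[0]; print(t.min(),t.max())
for u,v in((255,140),(268,195),(290,238),(275,215),(280,262),(286,287),(288,333),(288,310),(253,312),(324,300),(160,107),(300,170),(410,270),(400,250)): print((u,v),P[v,u].round(4))
X=P[(P[...,2]>0.085)&(P[...,2]<0.125)&(np.abs(P[...,2])>0)]
print(len(X),X.min(0),X.max(0))
E
```

```text
[[-0.  1. -0.]
 [ 0. -0. -1.]
 [-1. -0. -0.]]
{'mtx': array([[314.36458632,   0.        , 319.90252797],
       [  0.        , 314.36458632, 194.13390894],
       [  0.        ,   0.        ,   1.        ]]), 'tool_from_camera': array([[ 4.68096264e-04, -3.27153949e-01,  9.44970938e-01,
        -1.42261081e-01],
       [ 9.99999700e-01,  7.35819374e-04, -2.40610478e-04,
        -7.09390526e-04],
       [-6.16611256e-04,  9.44970768e-01,  3.27154196e-01,
        -8.22002202e-02],
       [ 0.00000000e+00,  0.00000000e+00,  0.00000000e+00,
         1.00000000e+00]])}
blue 1242 [ 0.49414771 -0.15977538  0.07370674] [ 0.58223701 -0.13843392  0.12765378] [ 0.5391659  -0.1469041   0.09331999]
red 1338 [ 0.42692225  0.03583299 -0.00116949] [0.50122063 0.07034581 0.09407404] [0.46177062 0.05438349 0.08849998]
lever dir [ 0.94105872 -0.33824323] [0.46179131 0.05438541] [0.82246858 0.11426443] 0.09407403792234856
-0.036741931171507196 0.04100223241162542
(255, 140) [0.5169 0.0366 0.0957]
(268, 195) [ 0.5262 -0.0137  0.099 ]
(290, 238) [ 0.5453 -0.0576  0.0996]
(275, 215) [ 5.164e-01 -7.550e-02  2.000e-04]
(280, 262) [ 0.534  -0.0864  0.096 ]
(286, 287) [ 0.5379 -0.1223  0.0874]
(288, 333) [ 0.5429 -0.1479  0.1261]
(288, 310) [ 0.5402 -0.1449  0.0963]
(253, 312) [ 0.5009 -0.1529  0.0899]
(324, 300) [ 0.5788 -0.1423  0.0832]
(160, 107) [0.4357 0.0644 0.0916]
(300, 170) [0.5544 0.0027 0.0706]
(410, 270) [6.164e-01 6.000e-04 2.462e-01]
(400, 250) [ 0.6529 -0.0705  0.0999]
49524 [ 0.42500329 -0.16325906  0.08500149] [0.87333395 0.14651045 0.1247753 ]
```

```bash
python3 - <<'E'
import cv2
p=cv2.imread("pics/wrist0.png"); cv2.imwrite("pics/w0z.png",cv2.resize(p[80:350,130:350],None,fx=2.2,fy=2.2,interpolation=cv2.INTER_CUBIC))
E
```

```text
(no output)
```

View pics/w0z.png

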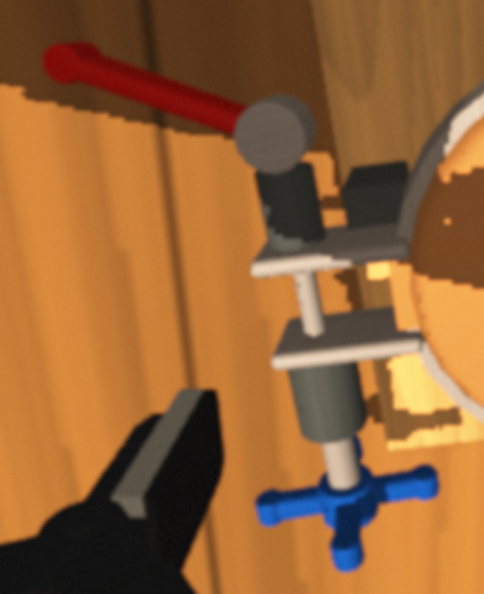

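```bash
python3 - <<'E'
from h import *
P=np.load("w0.npy"); b=np.load("b.npy")
from scipy.optimize import least_squares
# cap: z 0.09-0.1 near (0.517,0.037)
m=(np.hypot(P[...,0]-.517,P[...,1]-.037)<.017)&(P[...,2]>.093)&(P[...,2]<.1)
X=P[m]; print("cap",len(X),X.min(0),X.max(0),(X.min(0)+X.max(0))/2)
# ears tops
for y0 in(-.014,-.058):
    m=(P[...,0]>.51)&(P[...,0]<.565)&(abs(P[...,1]-y0)<.012)&(P[...,2]>.0985)&(P[...,2]<.105)
    X=P[m]; c=X.mean(0); v=np.linalg.svd(X[:,:2]-c[:2])[2][0]; t=(X[:,:2]-c[:2])@v; print("ear",len(X),c,v,np.arctan2(v[1],v[0]),c[:2]+v*t.min(),c[:2]+v*t.max())
# hoop/cheese
v,u=np.mgrid[:400,:640]
m=(P[...,2]>.09)&(P[...,2]<.112)&(np.hypot(P[...,0]-.66,P[...,1]+.0)<.11)&(P[...,0]>.56)
X=P[m]; print("wheel",X.min(0),X.max(0))
# board top
m=(P[...,2]>.017)&(P[...,2]<.023); X=P[m]; X=X[(X[:,0]>.5)&(X[:,0]<.85)]
r=cv2.minAreaRect((X[:,:2]*1000).astype(np.float32)); print("board",r,X.min(0),X.max(0))
X=P[b]
for a,bb in((.49,.515),(.515,.53),(.53,.55),(.55,.565),(.565,.59)):
    Y=X[(X[:,0]>a)&(X[:,0]<bb)]; print(a,len(Y),Y.mean(0),Y[:,1].min(),Y[:,1].max(),Y[:,2].max())
E
```

```text
cap 781 [0.50044021 0.02013189 0.09306201] [0.52804764 0.0485618  0.09723123] [0.51424392 0.03434684 0.09514662]
ear 489 [ 0.53757458 -0.01581757  0.10116492] [-0.99119631 -0.13240044] -3.0088023071587497 [ 0.56455231 -0.01221399] [ 0.51017377 -0.01947768]
ear 444 [ 0.53796937 -0.06008764  0.10114066] [-0.99108904 -0.13320101] -3.007994574438565 [ 0.5652239  -0.05642467] [ 0.51015343 -0.06382607]
wheel [ 0.56009019 -0.10801059  0.09000919] [0.76604918 0.07038627 0.11199245]
board ((667.4036254882812, -91.36482238769531), (276.9657897949219, 495.1263122558594), 2.1975274085998535) [ 0.52203146 -0.33347992  0.01700114] [0.81525526 0.16121149 0.02298975]
0.49 222 [ 0.50440041 -0.15217399  0.08741301] -0.1597753785423042 -0.14735808329377298 0.0920152957342627
0.515 158 [ 0.52303188 -0.14877003  0.08726652] -0.15811907689251095 -0.14160302535220629 0.09328018460462167
0.53 525 [ 0.54143239 -0.14582784  0.10471456] -0.15860575007671646 -0.1393111333043649 0.12765377936227082
0.55 155 [ 0.55672908 -0.14564952  0.08324055] -0.15709465307521606 -0.14015580837866742 0.08943625575678005
0.565 182 [ 0.574083   -0.14302916  0.08149561] -0.14957114583559417 -0.13843392376294103 0.08502920127520489
```

```bash
cat >> h.py <<'E'
PSI=0.134
XH=np.array([np.cos(PSI),np.sin(PSI)]); YH=np.array([-np.sin(PSI),np.cos(PSI)])
PIV=np.array([.514,.035]); O=PIV-.075*YH
def S(X):
    X=np.asarray(X,float); r=X[...,:2]-O
    return np.stack([r@XH,r@YH,X[...,2]],-1)
def st():
    o=ctrl.get_obs(); R=rot(o); f=o["wrist_force"]
    t=np.array([R[:2,i]@XH for i in range(3)]),np.array([R[:2,i]@YH for i in range(3)])
    print("t",round(o["time_s"],2),"stand mm",(S(o["eef_pos"])*1000).round(1),"f stand",(f[:2]@XH).round(2),(f[:2]@YH).round(2),f[2].round(2),"ty.x",t[0][1].round(3),"yaw err",round(np.arctan2(t[1][1],t[0][1]),3),"op",round(o["opening"],2))
    return o
def nutpts(P,b):
    X=S(P[b]); return X[(abs(X[:,1]+.105)<.035)&(abs(X[:,0])<.06)&(X[:,2]>.02)]
E
python3 -c "
from h import *;st()"
python3 -m creep '0 0 0 0 -0.134 0 0; 0 0 -3 4.8 0 0 0; 0 0 -3 4.8 0 0 0; 0 0 -3 4.8 0 0 0; 0 0 0 0 0 0 0'
python3 -c "
from h import *;st()"
```

```text
t 1.55 stand mm [ 55.8  32.2 231.3] f stand -0.16 -0.33 0.24 ty.x 0.991 yaw err -0.134 op 1.0
time_s: 2.17
eef_pos: [0.5047, -0.1585, 0.2316]
eef_rot: [0.535, 0.463, 0.534, -0.463]
wrist_force: [0.2, 0.4, -0.1]
opening: 0.006
t 2.17 stand mm [ -35.1 -115.5  231.6] f stand 0.26 0.41 -0.09 ty.x 1.0 yaw err 0.008 op 0.01
```

```bash
python3 -m creep '0 6 0 -0.3 0 0 0; 0 0 0 0 0 0 0'
python3 - <<'E'
from h import *
st()
o,p,d,P=grab("wrist","pics/w1.png"); b,r=masks(p,d); X=nutpts(P,b)
print(len(X),(X.min(0)*1e3).round(),(X.max(0)*1e3).round())
np.save("n1.npy",X)
E
```

```text
time_s: 2.42
eef_pos: [0.5051, -0.1556, 0.1717]
eef_rot: [0.535, 0.464, 0.532, -0.463]
wrist_force: [0.1, 0.4, -0.6]
opening: 0.003
t 2.42 stand mm [ -34.3 -112.7  171.7] f stand 0.19 0.33 -0.6 ty.x 1.0 yaw err 0.006 op 0.0
2415 [ -46. -122.   40.] [  44. -102.  128.]
```

View pics/w1.png

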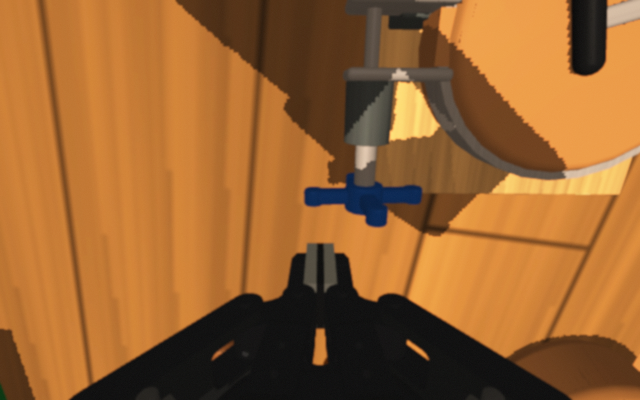

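```bash
cat >> h.py <<'E'
from scipy.optimize import least_squares
def nutfit(X,v0=None):
    X=X[(X[:,0]**2+(X[:,2]-.08)**2>.018**2)&(X[:,0]**2+(X[:,2]-.08)**2<.055**2)]*1000
    def res(p):
        v,y0,r,x0,z0=p; D=[]
        for k in range(4):
            a=v+k*np.pi/2; s=(X[:,0]-x0)*np.sin(a)+(X[:,2]-z0)*np.cos(a); s=np.clip(s,0,41)
            D.append(np.sqrt((X[:,0]-x0-s*np.sin(a))**2+(X[:,1]-y0)**2+(X[:,2]-z0-s*np.cos(a))**2))
        return np.r_[np.min(D,0)-r,(r-6.3)*10,x0*10,(z0-80)*10]
    best=None
    for v in np.arange(-.75,.8,.25):
        f=least_squares(res,[v,-110,6.3,0,80],loss="soft_l1",f_scale=1.)
        if best is None or f.cost<best.cost: best=f
    return best.x.round(3),round(best.cost/len(X),3),len(X)
def nut(save=None):
    o,p,d,P=grab("wrist",save); b,r=masks(p,d); X=nutpts(P,b); print("nut v,y0,r,x,z:",nutfit(X))
E
python3 - <<'E'
from h import *
print(nutfit(np.load("n1.npy")))
E
```

```text
(array([ 8.5000e-02, -1.1193e+02,  6.3850e+00, -1.3800e+00,  8.0177e+01]), np.float64(0.27), 1655)
```

```bash
python3 -m creep '0 5.5 0 0 0 0 0; 0 1.4 0 0 0 0 0; 0 0 1 0 0 0 0; 0 0 1 0 0 0 0'
python3 - <<'E'
from h import *
st(); nut("pics/w2.png")
E
```

```text
time_s: 2.98
eef_pos: [0.5346, -0.156, 0.1157]
eef_rot: [0.542, 0.464, 0.527, -0.462]
wrist_force: [-10.3, -0.1, 1.5]
opening: -0.003
t 2.98 stand mm [  -5.1 -117.   115.7] f stand -10.18 1.26 1.51 ty.x 1.0 yaw err 0.01 op -0.0
nut v,y0,r,x,z: (array([   0.272, -111.514,    6.263,   -1.302,   80.419]), np.float64(0.258), 3060)
```

View pics/w2.png

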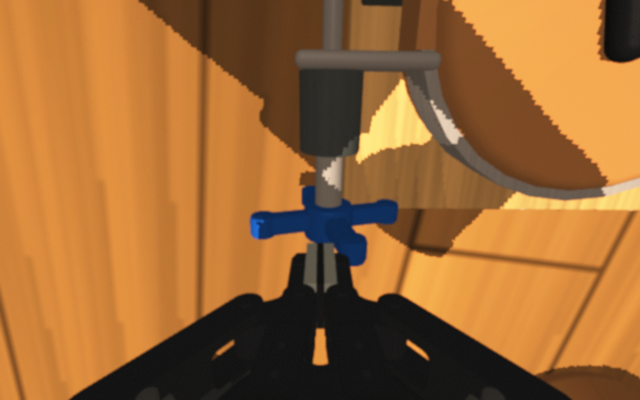

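```bash
sed -i 's/    return o$/    W=np.array([XH[0],XH[1],0]);Yv=np.array([YH[0],YH[1],0]); T=np.array([[0,0,-1],W,-Yv]).T; print("fix rotvec (tool)",Ro.from_matrix(R.T@T).as_rotvec().round(3)); return o/' h.py
python3 -m creep '0 0.7 0.6 -0.3 0 0 0; 0 0.7 0.6 -0.3 0 0 0'
python3 - <<'E'
from h import *
st(); nut()
E
```

```text
time_s: 3.28
eef_pos: [0.5517, -0.1523, 0.1109]
eef_rot: [0.547, 0.463, 0.523, -0.462]
wrist_force: [-9.8, -4.0, 5.7]
opening: 0.001
t 3.27 stand mm [  12.4 -115.7  110.9] f stand -10.27 -2.67 5.68 ty.x 1.0 yaw err 0.012 op 0.0
fix rotvec (tool) [ 0.011  0.024 -0.022]
nut v,y0,r,x,z: (array([   0.685, -110.159,    6.123,   -1.096,   80.647]), np.float64(0.248), 3408)
```

```bash
python3 -m creep '0 0.5 0.6 -0.2 0 0.02 -0.02; 0 -3 0 0 0 0 0; 0 -0.5 -4 -0.2 0 0 0; 0 0 -3.8 0 0 0 0; 0 2.5 -0.3 0 0 0 0; 0 1.8 0 0 0 0 0'
python3 - <<'E'
from h import *
st(); nut("pics/w3.png")
E
```

```text
time_s: 4.08
eef_pos: [0.4877, -0.1653, 0.1164]
eef_rot: [0.546, 0.461, 0.526, -0.462]
wrist_force: [-0.2, -0.4, -0.1]
opening: 0.004
t 4.08 stand mm [ -52.8 -120.   116.4] f stand -0.3 -0.36 -0.14 ty.x 1.0 yaw err 0.015 op 0.0
fix rotvec (tool) [ 0.015  0.022 -0.018]
nut v,y0,r,x,z: (array([  -0.714, -110.615,    6.232,   -0.986,   80.604]), np.float64(0.257), 3367)
```

View pics/w3.png

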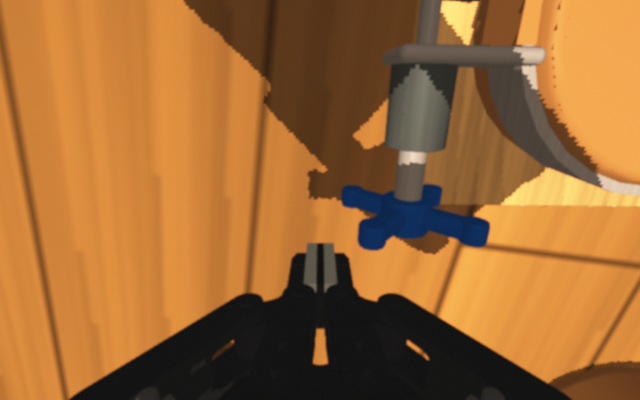

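```bash
python3 -m creep '0 1.7 -0.2 -0.7 0.01 0.02 -0.02; 0 0 0.6 -0.3 0 0 0; 0 -0.4 1.0 0 0 0 0; 0 -0.4 1.0 0 0 0 0; 0 -0.2 1 0 0 0 0'
python3 - <<'E'
from h import *
st(); nut()
E
```

```text
time_s: 4.75
eef_pos: [0.5101, -0.1513, 0.1082]
eef_rot: [0.524, 0.454, 0.544, -0.472]
wrist_force: [-22.4, 0.1, 27.3]
opening: -0.003
t 4.75 stand mm [ -28.8 -109.1  108.2] f stand -22.24 3.09 27.32 ty.x 0.999 yaw err 0.009 op -0.0
fix rotvec (tool) [ 0.009 -0.004  0.038]
nut v,y0,r,x,z: (array([  -0.251, -109.851,    6.407,   -0.789,   80.277]), np.float64(0.275), 3169)
```

```bash
python3 -m creep '0 -1.0 0 0 0 0 0; 0 -0.4 0.8 0 0 0 0'
python3 - <<'E'
from h import *
st(); nut()
E
```

```text
time_s: 5.05
eef_pos: [0.5211, -0.1499, 0.1239]
eef_rot: [0.525, 0.454, 0.544, -0.472]
wrist_force: [-8.5, -2.3, 1.5]
opening: 0.001
t 5.05 stand mm [ -17.7 -109.2  123.9] f stand -8.72 -1.14 1.48 ty.x 0.999 yaw err 0.009 op 0.0
fix rotvec (tool) [ 0.009 -0.003  0.037]
nut v,y0,r,x,z: (array([  -0.18 , -109.791,    6.315,   -0.669,   80.425]), np.float64(0.274), 2327)
```

```bash
python3 -m creep '0 0.4 0.7 0 0 0 0.03; 0 0.6 0.7 0 0 0 0; 0 0.6 0.7 0 0 0 0'
python3 - <<'E'
from h import *
st(); nut()
E
```

```text
time_s: 5.48
eef_pos: [0.5493, -0.147, 0.1216]
eef_rot: [0.536, 0.463, 0.534, -0.462]
wrist_force: [-5.1, 8.0, 17.7]
opening: -0.005
t 5.47 stand mm [  10.7 -110.1  121.6] f stand -4.03 8.66 17.73 ty.x 1.0 yaw err 0.011 op -0.0
fix rotvec (tool) [ 0.011  0.002 -0.004]
nut v,y0,r,x,z: (array([  -1.109, -109.612,    6.191,   -1.041,   80.54 ]), np.float64(0.248), 2551)
```

```bash
python3 -m creep '0 0 0.7 0 0 0 0; 0 0.6 0.3 0 0 0 0; 0 0.6 0.4 0 0 0 0'
python3 - <<'E'
from h import *
st(); nut("pics/w4.png")
E
```

```text
time_s: 5.9
eef_pos: [0.5712, -0.1443, 0.1153]
eef_rot: [0.541, 0.465, 0.53, -0.459]
wrist_force: [-4.0, 5.1, 12.3]
opening: -0.003
t 5.9 stand mm [  32.8 -110.3  115.3] f stand -3.31 5.61 12.3 ty.x 1.0 yaw err 0.013 op -0.0
fix rotvec (tool) [ 0.013  0.006 -0.017]
nut v,y0,r,x,z: (array([   3.915, -109.054,    6.135,   -0.941,   80.713]), np.float64(0.248), 3075)
```

View pics/w4.png

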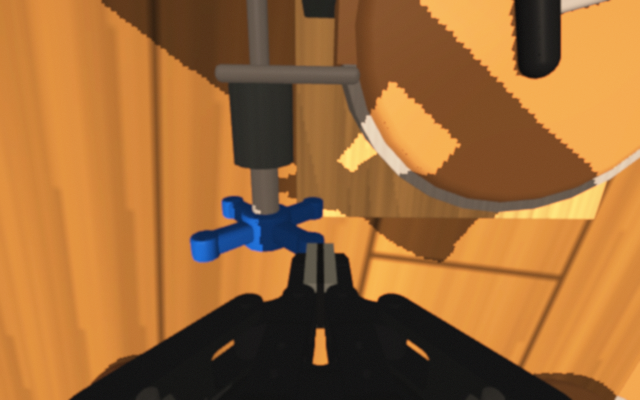

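```bash
python3 -m creep '0 -2.5 0 0 0 0 -0.01; 0 -0.3 -4.5 0 0 0 0; 0 0 -4.3 0 0 0 0; 0 2.6 -0.3 0 0 0 0; 0 1.6 0 0 0 0 0; 0 0 0 0 0 0 0'
python3 - <<'E'
from h import *
st()
E
```

```text
time_s: 6.7
eef_pos: [0.4833, -0.1575, 0.0976]
eef_rot: [0.54, 0.463, 0.531, -0.46]
wrist_force: [0.0, 0.6, -0.2]
opening: -0.0
t 6.7 stand mm [ -56.2 -111.7   97.6] f stand 0.13 0.6 -0.23 ty.x 1.0 yaw err 0.015 op -0.0
fix rotvec (tool) [ 0.015  0.007 -0.011]
```

```bash
python3 -m creep '0 0 0.9 0 0 0 0; 0 -0.7 0.8 0 0 0 0; 0 -0.6 0.9 0 0 0 0; 0 -0.5 1 0 0 0 0'
python3 - <<'E'
from h import *
st(); nut()
E
```

```text
time_s: 7.2
eef_pos: [0.5126, -0.1522, 0.1133]
eef_rot: [0.534, 0.457, 0.538, -0.464]
wrist_force: [-9.2, -2.6, -1.7]
opening: 0.001
t 7.2 stand mm [ -26.4 -110.4  113.3] f stand -9.45 -1.3 -1.69 ty.x 1.0 yaw err 0.018 op 0.0
fix rotvec (tool) [0.018 0.003 0.012]
nut v,y0,r,x,z: (array([   1.363, -108.027,    6.453,   -0.842,   80.184]), np.float64(0.282), 2979)
```

```bash
python3 -m creep '0 -0.2 0.9 0 0 0 0; 0 0 0 0 0 0 0'
python3 - <<'E'
from h import *
st(); nut()
E
```

```text
time_s: 7.5
eef_pos: [0.5216, -0.1507, 0.1159]
eef_rot: [0.533, 0.455, 0.54, -0.466]
wrist_force: [-2.3, 0.7, 1.2]
opening: 0.001
t 7.5 stand mm [ -17.3 -110.1  115.9] f stand -2.23 0.96 1.19 ty.x 1.0 yaw err 0.019 op 0.0
fix rotvec (tool) [0.019 0.002 0.018]
nut v,y0,r,x,z: (array([ 2.20000e-02, -1.07696e+02,  6.42300e+00, -1.09900e+00,
        8.01970e+01]), np.float64(0.28), 2854)
```

```bash
python3 -m creep '0 -4.5 -0.5 0 0 0 0; 0 0 -1.5 -4.9 0.02 0 0.02; 0 0 -1.5 -4.9 0 0 0; 0 0 -1.5 -4.9 0 0 0; 0 0 -1.5 -4.9 0 0 0; 0 0 0 0 -0.18 0 0; 0 0 0 0 -0.18 0 0; 0 0 0 0 -0.18 0 0; 0 0 0 0 -0.18 0 0; 0 0 0 0 -0.18 0 0'
cat >> h.py <<'E'
def lev(save=None,cam="wrist"):
    o,p,d,P=grab(cam,save); b,r=masks(p,d); X=S(P[r])*1000
    X=X[(X[:,2]>62)&(X[:,2]<98)&(np.hypot(X[:,0],X[:,1]-75)<105)&(np.hypot(X[:,0],X[:,1]-75)>22)]
    if len(X)<30: print("few red",len(X)); return
    def res(p):
        a=p[0]-1.2; return np.maximum(abs((X[:,0]-p[1])*np.cos(a)-(X[:,1]-75)*np.sin(a)),3)-3
    c=X.mean(0); q=1.2+np.arctan2(c[0]+1,c[1]-75)
    v=np.linalg.svd(X[:,:2]-c[:2])[2][0]; v*=np.sign(v@[c[0],c[1]-75]); 
    print("lever: n",len(X),"q by centroid",round(q,3),"by axis",round(1.2+np.arctan2(v[0],v[1]),3),"r max",np.hypot(X[:,0]+1,X[:,1]-75).max().round(1))
E
python3 - <<'E'
from h import *
st(); lev("pics/w5.png")
E
```

```text
time_s: 8.8
eef_pos: [0.442, 0.0427, 0.1709]
eef_rot: [0.695, 0.179, 0.674, -0.176]
wrist_force: [-0.2, 0.6, 0.5]
opening: 0.002
t 8.8 stand mm [-70.3  92.2 170.9] f stand -0.12 0.61 0.54 ty.x 0.598 yaw err 0.929 op 0.0
fix rotvec (tool) [ 0.929  0.02  -0.025]
lever: n 1254 q by centroid 0.0 by axis 0.004 r max 92.9
```

View pics/w5.png

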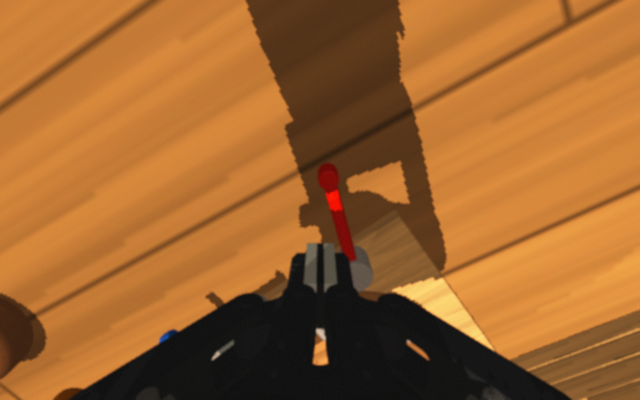

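```bash
python3 -m creep '0 0 -0.7 -0.2 -0.14 0 0; 0 0 -0.7 -0.2 -0.13 0 0; 0 4.5 0 0 0 0 0; 0 4 0 0 0 0 0; 0 0.9 0 0 0 0 0; 0 0 0 0 0 0 0'
cat >> h.py <<'E'
def lp(q,d):
    "tool moves (cm) to reach finger pose for lever angle q at distance d mm behind mid-plane, keeping pad radius 75"
    o=ctrl.get_obs(); R=rot(o); a=q-1.2; F=np.array([-1+75*np.sin(a)-d*np.cos(a),75+75*np.cos(a)+d*np.sin(a)])
    W=O+F[0]/1000*XH+F[1]/1000*YH
    e=R.T@(np.r_[W,.076]-o["eef_pos"]); 
    s=S(o["eef_pos"])*1000; c=np.array([np.sin(a),np.cos(a)]); n=np.array([np.cos(a),-np.sin(a)]); r=s[:2]-[-1,75]
    f=o["wrist_force"]; f=np.array([f[:2]@XH,f[:2]@YH])
    print("to q",q,"d",d,"shift cm",(e*100).round(2),"| now polar angle q",round(1.2+np.arctan2(r[0],r[1]),3),"rad",np.hypot(*r).round(1),"rot about x to align",round(np.arctan2(R[:2,1]@YH,R[:2,1]@XH)+a,3),"f push",(f@n).round(2),"f radial",(f@c).round(2))
E
python3 - <<'E'
from h import *
st(); lp(0,17); lev("pics/w6.png")
E
```

```text
time_s: 9.6
eef_pos: [0.4441, 0.0319, 0.0806]
eef_rot: [0.718, 0.083, 0.686, -0.082]
wrist_force: [0.3, -0.8, 0.2]
opening: -0.002
t 9.6 stand mm [-69.7  81.3  80.6] f stand 0.19 -0.8 0.17 ty.x 0.36 yaw err 1.202 op -0.0
fix rotvec (tool) [ 1.202  0.035 -0.034]
to q 0 d 17 shift cm [ 0.43  0.21 -0.89] | now polar angle q -0.28 rad 69.0 rot about x to align 0.002 f push -0.68 f radial -0.47
lever: n 2245 q by centroid -0.014 by axis -0.013 r max 93.4
```

View pics/w6.png

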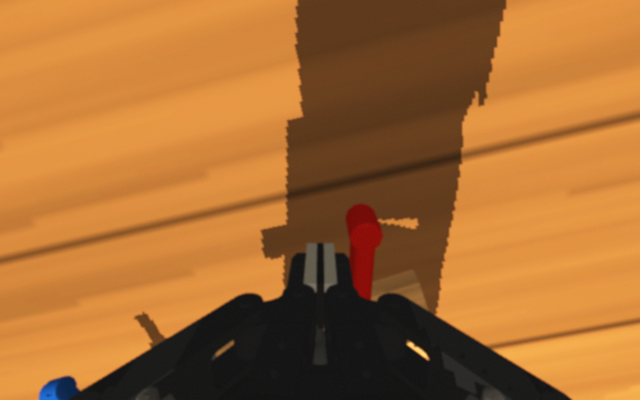

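```bash
python3 -m creep '0 0.4 0.3 -0.9 0 0.03 -0.03; 0 0 1.35 -0.15 0.18 0 0; 0 0 1.35 -0.15 0.18 0 0; 0 0 1.35 -0.15 0.18 0 0; 0 0 1.35 -0.15 0.18 0 0'
python3 - <<'E'
from h import *
st(); lp(.7,15); lev("pics/w7.png")
E
```

```text
time_s: 10.28
eef_pos: [0.462, 0.0854, 0.0836]
eef_rot: [0.635, 0.327, 0.613, -0.339]
wrist_force: [-1.9, -1.3, -0.9]
opening: -0.002
t 10.28 stand mm [-44.8 131.9  83.6] f stand -2.03 -1.06 -0.95 ty.x 0.898 yaw err 0.455 op -0.0
fix rotvec (tool) [ 0.455  0.035 -0.007]
to q 0.7 d 15 shift cm [ 0.75 -0.4  -0.42] | now polar angle q 0.544 rad 71.8 rot about x to align -0.045 f push -2.29 f radial 0.04
lever: n 1734 q by centroid 0.754 by axis 0.661 r max 93.4
```

```bash
python3 -m creep '0 0.5 1.35 -0.3 0.15 0.03 0; 0 0.3 1.0 -0.2 0.14 0 0; 0 0 0 0 0 0 0'
python3 - <<'E'
from h import *
st(); lp(1.1,13); lev("pics/w8.png")
E
```

```text
time_s: 10.7
eef_pos: [0.4845, 0.1022, 0.0808]
eef_rot: [0.572, 0.423, 0.563, -0.42]
wrist_force: [-0.6, -0.4, -1.0]
opening: 0.003
t 10.7 stand mm [-20.2 145.5  80.8] f stand -0.65 -0.35 -0.97 ty.x 0.987 yaw err 0.158 op 0.0
fix rotvec (tool) [ 0.158  0.006 -0.011]
to q 1.1 d 13 shift cm [ 0.47 -0.08 -0.3 ] | now polar angle q 0.934 rad 73.1 rot about x to align 0.058 f push -0.68 f radial -0.28
lever: n 1784 q by centroid 1.164 by axis 1.094 r max 93.3
```

View pics/w8.png

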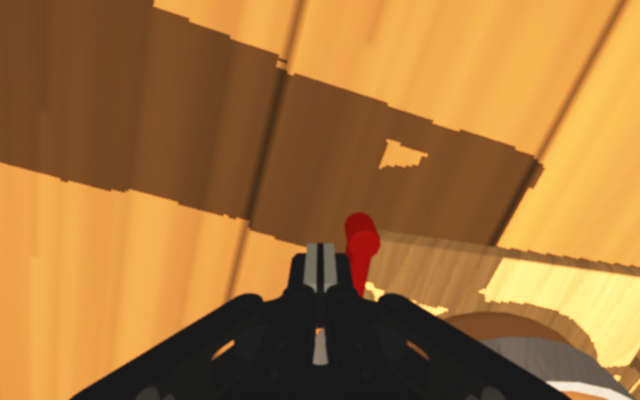

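```bash
for i in 1; do python3 -m creep '0 0.4 0.75 -0.4 0.15 0 0; 0 0 0 0 0 0 0'; python3 -c "
from h import *
lp(1.2,12.5)"; done; python3 -m creep '0 0 0.75 -0.1 0.1 0 0; 0 0 0 0 0 0 0'; python3 -c "
from h import *
lp(1.3,12.5)"; python3 -m creep '0 0 0.75 -0.1 0.1 0 0; 0 0 0 0 0 0 0'; python3 -c "
from h import *
lp(1.4,12.5);lev()"
```

```text
time_s: 11.0
eef_pos: [0.49, 0.1074, 0.0781]
eef_rot: [0.54, 0.463, 0.531, -0.46]
wrist_force: [-1.7, 0.1, -1.3]
opening: -0.004
to q 1.2 d 12.5 shift cm [ 0.21  0.06 -0.  ] | now polar angle q 1.027 rad 76.1 rot about x to align 0.015 f push -1.64 f radial 0.3
time_s: 11.25
eef_pos: [0.4951, 0.1092, 0.0781]
eef_rot: [0.518, 0.487, 0.511, -0.484]
wrist_force: [-1.7, -1.1, 0.1]
opening: -0.002
to q 1.3 d 12.5 shift cm [ 0.21  0.28 -0.01] | now polar angle q 1.098 rad 76.4 rot about x to align 0.024 f push -1.74 f radial -1.0
time_s: 11.5
eef_pos: [0.5001, 0.1105, 0.0779]
eef_rot: [0.494, 0.509, 0.489, -0.508]
wrist_force: [-2.9, 0.1, 1.8]
opening: -0.001
to q 1.4 d 12.5 shift cm [ 0.19  0.53 -0.02] | now polar angle q 1.165 rad 76.8 rot about x to align 0.032 f push -2.95 f radial -0.1
lever: n 1737 q by centroid 1.391 by axis 1.298 r max 93.6
```

```bash
for i in 1; do python3 -m creep '0 0.1 1.1 -0.1 0.08 0 0; 0 0 0 0 0 0 0'; python3 -c "
from h import *
lp(1.4,12.5)"; done; python3 -m creep '0 0 1.0 -0.1 0.1 0 0; 0 0 0 0 0 0 0'; python3 -c "
from h import *
lp(1.45,12.5)"; python3 -m creep '0 0 1.0 -0.1 0.1 0 0; 0 0 0 0 0 0 0'; python3 -c "
from h import *
lp(1.5,12.5);lev()"
```

```text
time_s: 11.8
eef_pos: [0.5088, 0.1111, 0.0768]
eef_rot: [-0.474, -0.525, -0.471, 0.526]
wrist_force: [-3.8, 0.1, 2.6]
opening: -0.001
to q 1.4 d 12.5 shift cm [ 0.08 -0.32  0.09] | now polar angle q 1.279 rad 76.3 rot about x to align -0.04 f push -3.76 f radial -0.18
time_s: 12.05
eef_pos: [0.516, 0.1113, 0.0764]
eef_rot: [-0.448, -0.546, -0.447, 0.549]
wrist_force: [-4.3, 1.3, 3.7]
opening: 0.0
to q 1.45 d 12.5 shift cm [ 0.05 -0.65  0.18] | now polar angle q 1.373 rad 76.5 rot about x to align -0.084 f push -4.38 f radial 0.82
time_s: 12.3
eef_pos: [0.5229, 0.1109, 0.0761]
eef_rot: [-0.42, -0.565, -0.422, 0.571]
wrist_force: [-5.6, 1.9, 3.7]
opening: -0.005
to q 1.5 d 12.5 shift cm [ 0.01 -0.94  0.28] | now polar angle q 1.463 rad 76.6 rot about x to align -0.129 f push -5.84 f radial 0.99
lever: n 1707 q by centroid 1.699 by axis 1.603 r max 94.0
```

```bash
for i in 1; do python3 -m creep '0 0 -0.4 0.1 -0.05 0 0; 0 0 0 0 0 0 0'; python3 -c "
from h import *
lp(1.6,12.5)"; done; python3 -m creep '0 0 -0.8 0.2 -0.1 0 0; 0 0 0 0 0 0 0'; python3 -c "
from h import *
lp(1.5,12.5)"; python3 -m creep '0 0 -0.8 0.1 -0.1 0 0; 0 0 0 0 0 0 0'; python3 -c "
from h import *
lp(1.4,12.5);lev()"; python3 -m creep '0 0 -0.8 0.1 -0.1 0 0; 0 0 0 0 0 0 0'; python3 -c "
from h import *
lp(1.3,12.5);lev()"
```

```text
time_s: 12.6
eef_pos: [0.5167, 0.1116, 0.0761]
eef_rot: [-0.437, -0.551, -0.44, 0.558]
wrist_force: [-4.5, 0.1, 1.0]
opening: 0.001
to q 1.6 d 12.5 shift cm [0.   0.42 0.02] | now polar angle q 1.381 rad 76.9 rot about x to align 0.033 f push -4.37 f radial -1.09
time_s: 12.85
eef_pos: [0.5064, 0.1116, 0.0759]
eef_rot: [-0.466, -0.526, -0.471, 0.533]
wrist_force: [-5.5, 0.6, 1.2]
opening: -0.001
to q 1.5 d 12.5 shift cm [-0.02  0.67 -0.01] | now polar angle q 1.248 rad 77.0 rot about x to align 0.044 f push -5.49 f radial -0.34
time_s: 13.1
eef_pos: [0.4974, 0.1104, 0.0761]
eef_rot: [-0.495, -0.499, -0.499, 0.507]
wrist_force: [-4.3, -2.5, 1.3]
opening: 0.001
to q 1.4 d 12.5 shift cm [-0.    0.8  -0.02] | now polar angle q 1.131 rad 77.1 rot about x to align 0.055 f push -4.12 f radial -2.79
lever: n 1757 q by centroid 1.359 by axis 1.267 r max 93.8
time_s: 13.4
eef_pos: [0.4902, 0.1088, 0.0765]
eef_rot: [0.521, 0.473, 0.524, -0.48]
wrist_force: [-3.3, -1.2, -0.6]
opening: 0.001
to q 1.3 d 12.5 shift cm [0.04 0.78 0.01] | now polar angle q 1.034 rad 77.4 rot about x to align 0.057 f push -3.34 f radial -1.09
lever: n 1764 q by centroid 1.264 by axis 1.185 r max 93.5
```

```bash
for i in 1; do python3 -m creep '0 0 0 0 0 0 0'; python3 -c "
from h import *
lp(1.2,12.5)"; done; python3 -m creep '0 0 -0.8 0.1 -0.1 0 0; 0 0 0 0 0 0 0'; python3 -c "
from h import *
lp(1.1,12.5)
lev()"; python3 -m creep '0 0 -0.8 0.1 -0.1 0 0; 0 0 0 0 0 0 0'; python3 -c "
from h import *
lp(1.0,12.5);lev()"
```

```text
time_s: 13.58
eef_pos: [0.4904, 0.1089, 0.0765]
eef_rot: [0.52, 0.474, 0.523, -0.481]
wrist_force: [-4.1, -2.2, -0.6]
opening: 0.001
to q 1.2 d 12.5 shift cm [0.05 0.   0.14] | now polar angle q 1.038 rad 77.4 rot about x to align -0.045 f push -4.31 f radial -1.6
time_s: 13.82
eef_pos: [0.4842, 0.1075, 0.0771]
eef_rot: [0.544, 0.448, 0.546, -0.453]
wrist_force: [-2.4, -0.5, -0.2]
opening: -0.003
to q 1.1 d 12.5 shift cm [ 0.11 -0.12  0.24] | now polar angle q 0.956 rad 78.1 rot about x to align -0.045 f push -2.43 f radial 0.1
lever: n 1767 q by centroid 1.19 by axis 1.122 r max 93.5
time_s: 14.12
eef_pos: [0.479, 0.1053, 0.0779]
eef_rot: [0.566, 0.423, 0.566, -0.425]
wrist_force: [0.0, -0.0, 0.2]
opening: -0.001
to q 1.0 d 12.5 shift cm [ 0.2  -0.33  0.28] | now polar angle q 0.884 rad 78.2 rot about x to align -0.049 f push 0.04 f radial -0.04
lever: n 1963 q by centroid 1.158 by axis 1.177 r max 93.6
```

```bash
python3 -m creep '0 0.1 -0.3 0.3 -0.05 0 0; 0 0 0 0 0 0 0'; python3 -c "
from h import *
lp(1.0,12.5);lev('pics/w9.png');lev();st()"
```

```text
time_s: 14.42
eef_pos: [0.4793, 0.1018, 0.0778]
eef_rot: [0.576, 0.411, 0.574, -0.412]
wrist_force: [-0.2, 0.8, 0.4]
opening: -0.0
to q 1.0 d 12.5 shift cm [ 0.18 -0.26 -0.08] | now polar angle q 0.868 rad 74.9 rot about x to align -0.005 f push 0.04 f radial 0.86
lever: n 2138 q by centroid 1.154 by axis 1.179 r max 93.4
lever: n 2128 q by centroid 1.154 by axis 1.176 r max 93.4
t 14.53 stand mm [-25.4 145.9  77.9] f stand 0.44 0.6 -0.17 ty.x 0.981 yaw err 0.196 op -0.0
fix rotvec (tool) [ 0.196  0.003 -0.001]
```

View pics/w9.png

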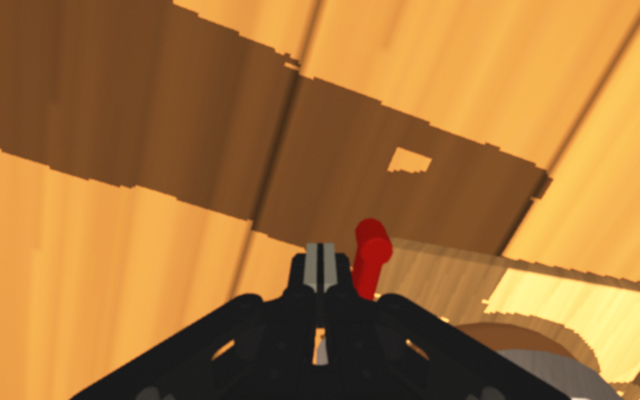

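```bash
cat >> h.py <<'E'
def lev2(cam="wrist",save=None):
    o,p,d,P=grab(cam,save); b,r=masks(p,d); X=S(P[r])*1000; X[:,0]+=1; X[:,1]-=75
    X=X[(np.hypot(X[:,0],X[:,1])<100)]; zt=np.percentile(X[:,2],97)
    X=X[X[:,2]>zt-2.5]; r=np.hypot(X[:,0],X[:,1]); 
    for a,b in((30,75),(75,100)):
        Y=X[(r>a)&(r<b)]
        if len(Y)>10:
            t=np.arctan2(Y[:,0],Y[:,1]); print(a,b,len(Y),"q mid",round(1.2+(np.percentile(t,4)+np.percentile(t,96))/2,3),"width mm",((np.percentile(t,96)-np.percentile(t,4))*np.hypot(Y[:,0],Y[:,1]).mean()).round(1), "z",zt.round(1))
E
python3 -c "
from h import *
lev2()"; python3 -c "
from h import *
lev2('scene','pics/s1.png');lev2('side')"
```

```text
30 75 472 q mid 1.172 width mm 7.9 z 92.6
75 100 858 q mid 1.168 width mm 12.2 z 92.6
75 100 11 q mid 1.227 width mm 9.0 z 93.0
30 75 22 q mid 1.185 width mm 7.6 z 91.2
75 100 17 q mid 1.172 width mm 9.4 z 91.2
```

```bash
cat >> h.py <<'E'
def meas(n=5):
    F=[];Q=[]
    for i in range(n):
        o,p,d,P=grab("wrist"); f=o["wrist_force"]; F.append([f[:2]@XH,f[:2]@YH,f[2]])
        b,r=masks(p,d); X=S(P[r])*1000; X[:,0]+=1; X[:,1]-=75; R=np.hypot(X[:,0],X[:,1])
        m=(R<100)&(R>75); X=X[m]; X=X[X[:,2]>np.percentile(X[:,2],97)-2.5]; t=np.arctan2(X[:,0],X[:,1]); Q.append(1.2+(np.percentile(t,4)+np.percentile(t,96))/2)
    q=np.mean(Q); a=q-1.2; F=np.array(F); fp=F[:,0]*np.cos(a)-F[:,1]*np.sin(a); fr=F[:,0]*np.sin(a)+F[:,1]*np.cos(a)
    s=S(o["eef_pos"])*1000-[-1,75,0]; Rr=rot(o)
    print("q %.3f push %s mean %.2f rad %.2f z %.2f | t %.2f polar %.3f r %.1f z %.1f align %.3f torque"%(q,(-fp).round(1),-fp.mean(),fr.mean(),F[:,2].mean(),o["time_s"],1.2+np.arctan2(s[0],s[1]),np.hypot(s[0],s[1]),s[2],np.arctan2(Rr[:2,1]@YH,Rr[:2,1]@XH)+a))
E
python3 -c "
from h import *
meas(4)"
python3 -m creep '0 0.2 0.8 -0.2 0.15 0 0; 0 0 0.3 -0.1 0.06 0 0; 0 0 0 0 0 0 0'; python3 -c "
from h import *
meas()"
```

```text
q 1.167 push [ 0.3 -0.4  0.4  0.8] mean 0.24 rad -0.05 z 0.46 | t 14.82 polar 0.860 r 75.3 z 77.6 align 0.165 torque
time_s: 15.25
eef_pos: [0.4875, 0.1075, 0.0753]
eef_rot: [0.528, 0.469, 0.528, -0.472]
wrist_force: [-0.1, -0.6, 0.5]
opening: -0.001
q 1.229 push [0.2 0.5 1.1 0.7 1.1] mean 0.73 rad -0.63 z 0.88 | t 15.45 polar 0.997 r 76.9 z 75.4 align 0.011 torque
```

```bash

python3 -m creep '0 0 0.9 -0.1 0.1 0 0; 0 0 0.2 0 0.02 0 0; 0 0 0 0 0 0 0'; python3 -c "
from h import *
meas()"
python3 -m creep '0 0 0.9 -0.1 0.1 0 0; 0 0 0.2 0 0.02 0 0; 0 0 0 0 0 0 0'; python3 -c "
from h import *
meas()"
python3 -m creep '0 0 0.9 -0.1 0.1 0 0; 0 0 0.2 0 0.02 0 0; 0 0 0 0 0 0 0'; python3 -c "
from h import *
meas()"
```

```text
time_s: 15.88
eef_pos: [0.4961, 0.1096, 0.0746]
eef_rot: [-0.498, -0.498, -0.5, 0.504]
wrist_force: [-2.4, -1.7, 1.7]
opening: -0.001
q 1.341 push [2.4 3.1 2.4 2.9 2.5] mean 2.63 rad -1.18 z 1.35 | t 16.07 polar 1.112 r 76.6 z 74.6 align 0.002 torque
time_s: 16.5
eef_pos: [0.5049, 0.1111, 0.0741]
eef_rot: [-0.466, -0.527, -0.469, 0.534]
wrist_force: [-4.6, -1.3, 3.0]
opening: -0.001
q 1.461 push [4.4 4.7 4.4 4.8 4.4] mean 4.53 rad -0.89 z 2.84 | t 16.70 polar 1.228 r 76.6 z 74.1 align 0.000 torque
time_s: 17.12
eef_pos: [0.5139, 0.1116, 0.0736]
eef_rot: [-0.431, -0.554, -0.437, 0.563]
wrist_force: [-4.6, -0.8, 3.7]
opening: 0.002
q 1.581 push [4.2 5.6 5.5 4.2 5.1] mean 4.94 rad -1.84 z 3.55 | t 17.32 polar 1.345 r 76.7 z 73.6 align -0.002 torque
```

```bash

python3 -m creep '0 -0.1 -0.8 0.1 -0.1 0 0; 0 0 0 0 0 0 0; 0 0 0 0 0 0 0'; python3 -c "
from h import *
meas()"
python3 -m creep '0 0 -0.8 0.1 -0.1 0 0; 0 0 0 0 0 0 0; 0 0 0 0 0 0 0'; python3 -c "
from h import *
meas()"
python3 -m creep '0 0 -0.7 0.1 -0.1 0 0; 0 0 0 0 0 0 0; 0 0 0 0 0 0 0'; python3 -c "
from h import *
meas()"
python3 -m creep '0 0 -0.4 0.05 -0.05 0 0; 0 0 0 0 0 0 0; 0 0 0 0 0 0 0'; python3 -c "
from h import *
meas()"
```

```text
time_s: 17.75
eef_pos: [0.5043, 0.1116, 0.0737]
eef_rot: [-0.459, -0.529, -0.466, 0.54]
wrist_force: [-3.1, -0.9, 2.8]
opening: -0.002
q 1.455 push [3.  4.2 3.9 2.8 3.9] mean 3.56 rad -1.90 z 2.47 | t 17.95 polar 1.222 r 77.3 z 73.7 align -0.024 torque
time_s: 18.38
eef_pos: [0.4966, 0.1105, 0.0736]
eef_rot: [-0.486, -0.505, -0.493, 0.516]
wrist_force: [-3.3, -1.8, 2.0]
opening: -0.002
q 1.356 push [3.2 4.  3.9 3.  3.1] mean 3.45 rad -1.85 z 1.13 | t 18.57 polar 1.122 r 77.5 z 73.7 align -0.019 torque
time_s: 19.0
eef_pos: [0.4908, 0.1096, 0.074]
eef_rot: [0.512, 0.48, 0.517, -0.49]
wrist_force: [-3.1, -2.2, -0.0]
opening: -0.001
q 1.284 push [3.2 2.4 3.7 2.8 2.9] mean 3.00 rad -1.83 z -0.18 | t 19.20 polar 1.046 r 77.9 z 74.0 align 0.010 torque
time_s: 19.62
eef_pos: [0.488, 0.1088, 0.0744]
eef_rot: [0.524, 0.468, 0.529, -0.477]
wrist_force: [-3.0, -1.7, -0.4]
opening: -0.001
q 1.246 push [3.2 1.4 1.9 2.2 2. ] mean 2.12 rad -1.60 z -0.86 | t 19.82 polar 1.006 r 78.1 z 74.3 align 0.021 torque
```

```bash

python3 -m creep '0 0 -0.3 0 -0.04 0 0; 0 0 -0.3 0 -0.04 0 0;0 0 -0.3 0 -0.04 0 0; 0 0 -0.5 -0.2 -0.04 0 0; 0 0 0 0 0 0 0'; python3 -c "
from h import *
meas(3)"
for i in 1 2 3 4 5 6 7 8 9 10; do :; done
cat > m1.py <<'E'
from h import *
o=ctrl.get_obs(); f=o["wrist_force"]; s=S(o["eef_pos"])*1000-[-1,75,0]; p=1.2+np.arctan2(s[0],s[1]); r=np.hypot(s[0],s[1]); q=p+.232; a=q-1.2
fx,fy=f[:2]@XH,f[:2]@YH
print("   q~%.3f push %.2f rad %.2f z %.2f r %.1f"%(q,-(fx*np.cos(a)-fy*np.sin(a)),fx*np.sin(a)+fy*np.cos(a),f[2],r))
E
```

```text
time_s: 20.5
eef_pos: [0.4786, 0.1092, 0.0768]
eef_rot: [0.563, 0.426, 0.563, -0.429]
wrist_force: [0.7, 0.3, 0.3]
opening: 0.005
q 1.170 push [-0.7 -0.5 -0.3] mean -0.50 rad 0.03 z 0.29 | t 20.60 polar 0.902 r 81.7 z 76.9 align 0.108 torque
```

```bash

python3 -m creep '0 0.1 0.6 0.5 0.1 0 0; 0 0 0.5 0 0.04 0 0'; python3 m1.py
python3 -m creep '0 0 0.5 -0.05 0.05 0 0'; python3 m1.py
python3 -m creep '0 0 0.5 -0.05 0.05 0 0'; python3 m1.py
python3 -m creep '0 0 0.5 -0.05 0.05 0 0'; python3 m1.py
python3 -m creep '0 0 0.8 -0.1 0.1 0 0'; python3 m1.py
python3 -m creep '0 0 0.8 -0.1 0.1 0 0'; python3 m1.py
python3 -m creep '0 0 0.8 -0.1 0.1 0 0'; python3 m1.py; python3 -c "
from h import *
meas(3)"
```

```text
time_s: 20.9
eef_pos: [0.4899, 0.1068, 0.0754]
eef_rot: [0.53, 0.465, 0.531, -0.469]
wrist_force: [-4.0, -0.4, 1.9]
opening: -0.001
   q~1.255 push 4.02 rad -0.07 z 1.90 r 75.5
time_s: 21.02
eef_pos: [0.494, 0.108, 0.0751]
eef_rot: [0.517, 0.479, 0.519, -0.484]
wrist_force: [-5.1, -0.3, 3.4]
opening: -0.002
   q~1.311 push 5.10 rad -0.15 z 3.37 r 75.6
time_s: 21.15
eef_pos: [0.4978, 0.109, 0.0748]
eef_rot: [0.503, 0.491, 0.507, -0.498]
wrist_force: [-5.8, -0.5, 4.9]
opening: -0.006
   q~1.364 push 5.82 rad -0.67 z 4.91 r 75.7
time_s: 21.28
eef_pos: [0.5015, 0.1098, 0.0743]
eef_rot: [-0.489, -0.503, -0.495, 0.512]
wrist_force: [-6.6, -0.1, 4.4]
opening: -0.001
   q~1.414 push 6.52 rad -0.65 z 4.41 r 75.8
time_s: 21.4
eef_pos: [0.5077, 0.1109, 0.0737]
eef_rot: [-0.462, -0.527, -0.469, 0.538]
wrist_force: [-6.2, -0.1, 5.0]
opening: 0.002
   q~1.497 push 6.15 rad -1.08 z 4.98 r 76.3
time_s: 21.52
eef_pos: [0.5141, 0.1114, 0.0732]
eef_rot: [-0.433, -0.549, -0.442, 0.563]
wrist_force: [-7.3, 1.3, 5.8]
opening: -0.002
   q~1.580 push 7.41 rad -0.52 z 5.82 r 76.5
time_s: 21.65
eef_pos: [0.5204, 0.1112, 0.0727]
eef_rot: [-0.402, -0.569, -0.413, 0.586]
wrist_force: [-7.6, 2.9, 5.8]
opening: 0.004
   q~1.663 push 8.10 rad 0.34 z 5.77 r 76.7
q 1.679 push [8.1 5.2 6. ] mean 6.45 rad -0.09 z 4.53 | t 21.75 polar 1.440 r 76.6 z 72.6 align 0.005 torque
```

```bash

python3 -m creep '0 -0.1 0.9 -0.1 0.12 0 0'; python3 m1.py
python3 -m creep '0 -0.1 1.0 -0.1 0.12 0 0; 0 0 1.0 -0.1 0.12 0 0'; python3 m1.py
python3 -m creep '0 0 1.0 -0.1 0.12 0 0; 0 0 1.0 -0.1 0.12 0 0'; python3 m1.py;  python3 -c "
from h import *
meas(2)"
```

```text
time_s: 21.92
eef_pos: [0.5275, 0.1104, 0.0727]
eef_rot: [-0.366, -0.592, -0.379, 0.61]
wrist_force: [-6.0, 6.2, 0.9]
opening: 0.003
   q~1.756 push 8.02 rad 3.21 z 0.86 r 76.9
time_s: 22.18
eef_pos: [0.5431, 0.1059, 0.0722]
eef_rot: [-0.287, -0.631, -0.303, 0.654]
wrist_force: [-4.7, 5.4, 5.3]
opening: 0.002
   q~1.967 push 6.99 rad 1.63 z 5.27 r 77.2
time_s: 22.42
eef_pos: [0.5586, 0.0968, 0.0718]
eef_rot: [-0.204, -0.662, -0.222, 0.686]
wrist_force: [-0.8, 6.1, 2.1]
opening: -0.001
   q~2.200 push 5.18 rad 3.37 z 2.06 r 76.9
q 2.236 push [5.3 3.4] mean 4.34 rad 1.97 z 1.60 | t 22.48 polar 1.987 r 76.7 z 71.9 align -0.062 torque
```

```bash

python3 -m creep '0 -0.1 0.9 -0.1 0.08 0 0'; python3 m1.py
python3 -m creep '0 0 0.8 -0.1 0.1 0 0'; python3 m1.py
python3 -m creep '0 0 0.5 -0.1 0.06 0 0'; python3 m1.py;  python3 -c "
from h import *
meas(2)"
```

```text
time_s: 22.65
eef_pos: [0.5645, 0.0901, 0.0719]
eef_rot: [-0.179, -0.669, -0.195, 0.695]
wrist_force: [-1.5, 3.6, -0.8]
opening: 0.0
   q~2.316 push 3.78 rad 0.76 z -0.85 r 75.5
time_s: 22.78
eef_pos: [0.5695, 0.0843, 0.0715]
eef_rot: [-0.145, -0.677, -0.16, 0.703]
wrist_force: [-0.1, 3.0, 1.9]
opening: 0.001
   q~2.418 push 2.70 rad 1.32 z 1.88 r 75.0
time_s: 22.9
eef_pos: [0.5727, 0.0801, 0.0713]
eef_rot: [-0.125, -0.681, -0.139, 0.708]
wrist_force: [0.0, 0.8, -0.3]
opening: -0.001
   q~2.488 push 0.72 rad 0.34 z -0.26 r 74.9
q 2.533 push [ 0.7 -0.8] mean -0.03 rad 0.22 z -0.30 | t 22.95 polar 2.266 r 74.9 z 71.3 align 0.000 torque
```

```bash

python3 -m creep '0 0 0.35 0 0.02 0 0'; python3 m1.py
python3 -m creep '0 0 0.2 0 0 0 0'; python3 m1.py
python3 -c "
from h import *
meas(2)"
```

```text
time_s: 23.12
eef_pos: [0.5736, 0.0773, 0.071]
eef_rot: [-0.118, -0.682, -0.133, 0.709]
wrist_force: [-2.5, 14.2, 3.2]
opening: -0.005
   q~2.526 push 14.16 rad 2.93 z 3.22 r 74.0
time_s: 23.25
eef_pos: [0.5736, 0.0775, 0.071]
eef_rot: [-0.117, -0.682, -0.135, 0.709]
wrist_force: [-2.4, 11.7, 5.0]
opening: 0.002
   q~2.524 push 11.78 rad 2.09 z 4.99 r 74.1
q 2.561 push [11.8  9.1] mean 10.46 rad 1.01 z 4.61 | t 23.30 polar 2.291 r 74.1 z 71.1 align 0.014 torque
```

At the stop (q≈2.55, firm). Back off and lift away.

```bash

python3 -m creep '0 0 -1.5 0 0 0 0; 0 0 -3 -0.5 0 0 0; 0 -5 -2 0 0 0 0; 0 -6 0 0 0 0 0; 0 -3 0 0 0 0 0; 0 0 0 0 0 0 0; 0 0 0 0 0 0 0'
python3 -c "
from h import *
st();lev2('wrist','pics/w10.png');lev2('scene','pics/s10.png');lev2('side','pics/d10.png');o,p,d,P=grab('wrist');b,r=masks(p,d);print(nutfit(nutpts(P,b)) if b.sum()>100 else b.sum())
import cv2
for n in 'sd': p=cv2.imread(f'pics/{n}10.png');cv2.imwrite(f'pics/{n}10z.png',cv2.resize(p[90:300,190:440],None,fx=2.4,fy=2.4,interpolation=cv2.INTER_CUBIC))"
```

```text
time_s: 24.22
eef_pos: [0.5574, 0.1422, 0.214]
eef_rot: [-0.12, -0.68, -0.136, 0.71]
wrist_force: [1.2, 0.0, -1.0]
opening: 0.0
t 24.23 stand mm [ 57.4 175.4 214. ] f stand 1.22 -0.12 -1.03 ty.x 0.228 yaw err -1.341 op 0.0
fix rotvec (tool) [-1.34   0.012  0.052]
30 75 412 q mid 2.566 width mm 9.0 z 92.9
75 100 273 q mid 2.56 width mm 11.9 z 92.9
30 75 11 q mid 2.465 width mm 8.8 z 94.8
30 75 35 q mid 2.455 width mm 10.3 z 90.6
75 100 17 q mid 2.51 width mm 12.9 z 90.6
(array([-135.065,  -92.496,    5.978,   -0.209,   80.903]), np.float64(0.317), 1428)
```

View pics/w10.png

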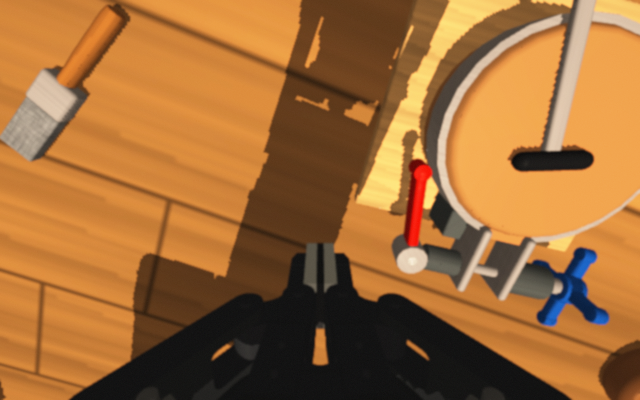

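View pics/s10z.png

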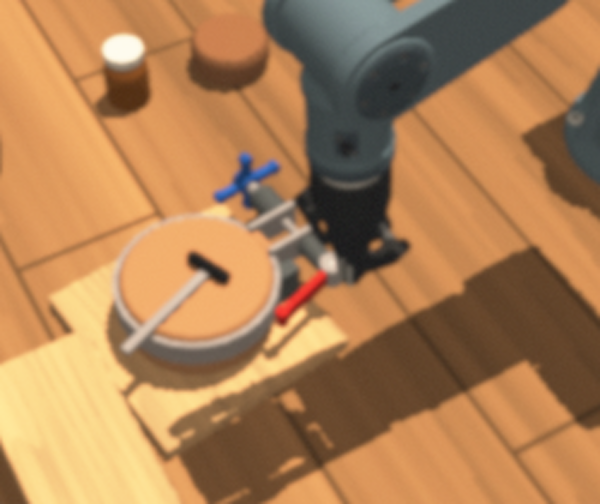

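```bash
python3 -c "
from h import *
print(ctrl.hand_in()); print(ctrl.get_obs()['time_s'])"
```

```text
the job is handed in; nothing more can be done
None
the job is handed in; nothing more can be done
```

The clamp is set and the job is handed in: I tightened the blue nut, checked the lever's bite point by probing, then closed the lever and let go. The last clock reading before hand-in was about 24 s.

- **Nut:** I turned it about 3.1 rad (0.49 turn) in three strokes. After clamping, its angle still read about 0.02 rad, so it had not turned back.
- **Bite point:** On two probing swings the lever came back to 1.17 rad when released. Together with the force curves, that puts the start of resistance at about 1.12 to 1.2 rad, against the target of 1.2. If it is off, it is slightly on the tight side.
- **Closing:** The push force peaked at about 8 N near 1.7 rad, within the expected 5 to 13 N. It then fell to nothing past centre, and a short nudge of about 14 N confirmed the stop. The fingers then lifted clear.

**Final checks:**
- The wrist camera put the lever at 2.56 rad, fully closed. The coarser scene and side views read 2.46 to 2.51 rad; I trusted the wrist view.
- The trier, brush, small cheese and jar appeared undisturbed in the pictures; I did not measure their positions.

**Disagreements:**
- The loading and unloading forces near contact differed by 1 to 2 N, so the bite point is only good to about ±0.05 rad.
- At one moment while turning the nut, the wrist force rose to about 35 N in all (27 N of it upward). I eased it off by lifting the fingers.

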